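# Swing the stocked larder box onto its parking strip

### The job

Push the heavy swing-out larder round on its post until it stands in line over the metal strip in the counter, and leave it there, untouched and still, for 4 seconds. It runs on ball bearings and its side panels are sprung, so it coasts on and bounces off anything that stands in its way: push it with closed fingers on its side panels, not by its top, then brake it gently from the other side, giving way so that it does not rebound. Never knock it, fling it or let it swing well past the strip (20 degrees), leave everything else alone, and be done in 25 seconds.

Things in the scene. Friction and masses are not known exactly. Their poses are not given: they have to be found in the camera images.
- larder (a joint): Swing angle of the larder on its post, rad. 0: points from the post along world -x (to the robot); positive: nose swung to -y (robot's right). Starts at rest on the left (negative), must go right. Stops at +-0.8. Friction only 0.002 N m, damping 0.003 N m s/rad: it coasts at almost constant speed. Inertia nominally 0.5 kg m2 (may differ by a third): about 6 kg felt 290 mm from the axis.
- larder_case: Core of the larder box: 280 long, 200 wide over its side panels, z 12 to 162 mm, 10 kg in all. Origin under its centre at counter height; x runs along it to the post: the pivot axis (steel post 44 mm thick, 202 mm high) is at x = +210 mm, the free end at x = -140. Too wide to grip. Push the side panels, e.g. at x = -80 with fingertips 115 mm up: the gripper's body stays above the box.
- larder_top: The grey stone top of the larder, 280 x 132 x 22 mm, its upper face 162 mm above the counter; same frame as larder_case. Not to be pressed from above or dragged.
- panel_left (a joint): How far the sprung panel on the larder's left (+y) long side is pressed in, m: 0 (free, outer face at y = +100 mm in larder_case) to 0.030 (stop). It is a white bumper panel 264 x 30 mm, z 19 to 137 mm, sliding straight in. Spring 40 N/m with 0.2 N preload, hardly damped: 10 mm in is 0.6 N. A larder that runs against a still hand bounces back off it.
- panel_right (a joint): The same for the panel on the right (-y) long side: 0 free, outer face at y = -100 mm, to 0.030 m pressed in.
- larder_nose (a point): Middle of the larder's free end face (towards the robot), 350 mm from the pivot axis and 80 mm above the counter.
- strip_end (a point): Centre of the round end (48 mm across) of the dark metal strip let into the counter: 30 mm wide, 2 mm high, it runs straight out from the pivot axis, from 100 to 444 mm, longer than the larder. This point lies 420 mm from the pivot axis at counter height. Its x axis points along the strip to the post; its yaw equals the joint value at which the larder is in line.
- mug: Bystander: white mug, 80 mm across, 90 mm high, origin under its centre.
- bowl: Bystander: blue bowl, 130 mm across, 65 mm high, origin under its centre.
- jar: Bystander: amber jar, 76 mm across, 120 mm high, origin under its centre.
- oil: Bystander: green bottle, 66 mm across, 220 mm high, origin under its centre.
- spatula: Bystander: spatula lying flat, 260 mm long, origin under its middle.

How it is judged:
By the outcome, as a careful person would: the job done as asked, in the order asked, and still so for the second after the job is handed in, with the robot touching nothing.
It also fails if it takes over 40 s, if anything falls off the work surface, if the arm or the gripper's body presses on something with over 40 N, if the wrist force passes 120 N, or if a joint passes its speed limit or range.

### The arm

A 6-joint arm with a two-finger parallel gripper is mounted at the origin on the work surface. World frame = base frame: x ahead of the robot, y to its left, z up, the work surface at z = 0. Lengths are in m, angles in rad, forces in N, time in s.
With the tool pointing down it reaches from about 0.35 to 0.775 m from the base axis. Payload 5.5 kg.
Tool frame: the origin (TCP) lies between the finger pads; the fingertips stand 19 mm ahead of it and the grasp point (between the pads) is the TCP; z points along the fingers, y is the line along which they close (so a half turn about z gives the same grasp; the last joint's range is limited). The gripper opens to 85 mm and grips with 20 to 120 N. Pads are 22 mm wide; open, the fingers measure 114 mm over their backs; the gripper's body (76 mm by 85 mm) begins 54 mm behind the grasp point. The pads swing forward as they close: fully open they stand 13 mm farther back than shut.
Start: joints at [0.972, 0.313, 0.046, 1.304, 0, 1.431], TCP at [0.255, 0.516, 0.25] pointing down, gripper open.
Joint ranges: [-2.76, 2.76], [-0.86, 1.69], [-1.03, 1.26], [-2.2, 2.34], [-1.47, 1.5], [-3.14, 3.14]. Speed limits (rad/s): [2.57, 2.57, 3.14, 3.14, 3.14, 3.14].

### API

Orientations are given as a unit quaternion [w, x, y, z].
In Python, from workcell import env gives the robot as it stands.
- The arm moves only by the shell command python3 -m pendant 'ROWS' [FORCE]. ROWS is JSON, a list of rows, each an object with "travel": the shift along the tool's x, y, z scaled (see below), a list of three; "rot": the turn, a rotation vector about the tool's x, y, z scaled (see below), a list of three; "fingers": the opening, from -1 (shut) to 1 (fully open). In form: [{"travel": [dx, dy, dz], "rot": [wx, wy, wz], "fingers": fingers}, ...]. A call has 1 to 10 rows; each row is the pose to reach, as a shift and turn from the pose commanded when the call began, along the tool's axes at that moment; what a row does not reach only later rows make up. The controller multiplies each number of a shift by 0.12 m and each number of a turn by 60 degrees. A row lasts 1/10 s, in which the tool goes at most 50 mm and 8.59 degrees, less where a joint would pass 70% of its speed; a pose out of reach is approached as far as the arm can. A call with a number of a shift or a turn outside -1 to 1 is refused whole. A call with a gripper value outside its range is refused whole. The fingers move at their own pace and stop on an object; FORCE is the grip in N (left out, the last holds). Time passes only in rows, so rows that repeat a pose let the fingers close. It gives the time, the measured TCP pose, the force, the opening and the grip force at its end, in the units of the state.
- env.get_state(): the state, without advancing time (a new reading comes with each control period).
- env.read_camera(name): name is "scene" or "top"; returns (picture, depth): 400x640x3 uint8, blue, green, red; 400x640 float32, m along the optical axis (not along the pixel's ray), 0 where there is no reading.
- env.camera_model(name): a dict with "fovy" (degrees; the focal length in pixels is half the picture's height over the tangent of half this angle, whatever the lens; pixels are square), "cx", "cy" (the principal point, pixels), "rvec" (rotation vector, rad) and "tvec" (3), from world to camera coordinates, as OpenCV has them. Camera axes: x right, y down, z forward; pixel columns grow to the right and rows downward; lengths in m; the calibration is good to about 2 mm. A picture is of the moment at which its call begins. camera_model takes no time and is no camera call.
- env.hand_in(): hands the job in; it is judged then, once.
Trained networks look in the newest picture that a camera, given by its name, has taken for a name from the list of things; names that differ only in an ending like _2 or _b are one class to them, and where a whole thing is asked for, a point or a joint stands for the part that bears it (a point fixed in the world has none). Each returns a list of dicts, best first, with "conf" (0 to 1); they miss things now and then, are a little off and sometimes report something else, mostly with a low value. They report only what shows in the picture. A call takes as long as a camera call.
- env.outline_of(camera, target): "mask" (400x640 bool, what is visible of it) and "xy" ([column, row] in pixels, amid what is visible of it).
The state is a dict: "clock": time; "joint_pos": joint angles; "qvel": joint speeds; "tau": joint torques, N m; "tcp_pos": TCP position; "orientation": TCP orientation; "wrist_force": force on the tool from outside, world axes, zero at the start; "ft_torque": the same for the moment, N m; "finger_gap": finger opening in m; "grip_force": force on a finger pad.
Only numpy, scipy, OpenCV 4.12 (cv2) and the standard library are available. Lean on these libraries where they do the work, as an engineer would, in place of code of your own. Each camera call takes 0.05 s, during which the arm holds its last target. There are 200 camera calls.

## Working session

There is one attempt and no reset: what is moved stays moved. The work goes in short steps, Python scripts to look and compute and a shell command to move; the robot and the scene stay as the last step left them, time stands still between calls to the robot, and variables do not carry over. Pictures are saved under pics/ and viewed, at most 10 in all, crops included, and the job is handed in when it is done.

```bash
mkdir -p pics; ls; cat > h.py <<'E'
import numpy as np, cv2
from workcell import env
def cam(n):
    m=env.camera_model(n); f=200/np.tan(np.radians(m["fovy"])/2)
    R=cv2.Rodrigues(np.array(m["rvec"],float))[0]; return f,m["cx"],m["cy"],R,np.array(m["tvec"],float).ravel()
def cloud(n,d):
    f,cx,cy,R,t=cam(n); v,u=np.mgrid[:400,:640]
    P=np.stack([(u-cx)/f*d,(v-cy)/f*d,d],-1); W=(P-t)@R; W[d<=0]=np.nan; return W
def atz(n,u,v,z):
    f,cx,cy,R,t=cam(n); r=R.T@np.array([(u-cx)/f,(v-cy)/f,1]); c=-R.T@t; return c+r*(z-c[2])/r[2]
E
python3 - <<'E'
from h import *
for n in("scene","top"):
    p,d=env.read_camera(n); cv2.imwrite(f"pics/{n}0.png",p); np.save(f"{n}0.npy",d); print(n,env.camera_model(n))
s=env.get_state(); print(s)
E
```

```text
pics
scene {'fovy': 45.779189337415374, 'cx': 316.8593020908175, 'cy': 198.5751493679154, 'rvec': array([ 0.46146278,  3.01817902, -0.5071599 ]), 'tvec': array([ 0.55404177, -0.10617186,  1.8199708 ])}
top {'fovy': 55.83001817072012, 'cx': 312.83878581153095, 'cy': 205.26330657611953, 'rvec': array([ 2.18295341, -2.12157617,  0.15636679]), 'tvec': array([-0.03732309,  0.56522136,  1.22370548])}
{'clock': 0.1, 'joint_pos': array([9.72381552e-01, 3.13930382e-01, 4.51345730e-02, 1.30359472e+00,
       2.80849744e-06, 1.43119066e+00]), 'qvel': array([ 0.00014316, -0.00116024,  0.00210343,  0.00054723,  0.00106214,
        0.00181119]), 'tau': array([ 2.41268805e-03, -4.81725240e+01,  2.99244833e+01,  1.26530809e-02,
       -1.46416801e-04,  3.24821394e-05]), 'tcp_pos': array([0.25443853, 0.51519302, 0.24951229]), 'orientation': array([-2.88817751e-04,  2.27397645e-01,  9.73801661e-01, -7.42936745e-04]), 'wrist_force': array([-0.03164345, -0.67093512,  0.13031281]), 'ft_torque': array([-0.03484379,  0.00295935,  0.0325952 ]), 'grip_force': 0.0, 'finger_gap': 0.08532119740379142}
```

View pics/top0.png

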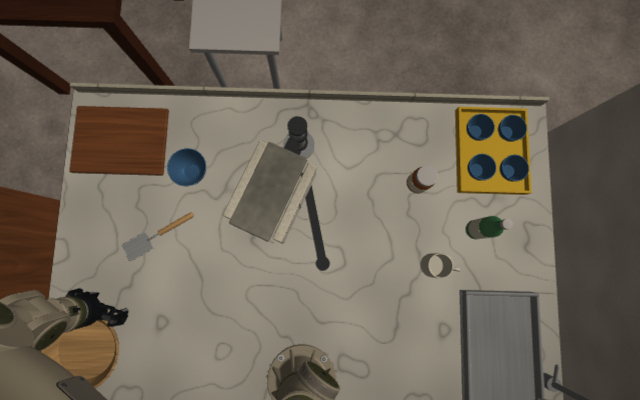

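View pics/scene0.png

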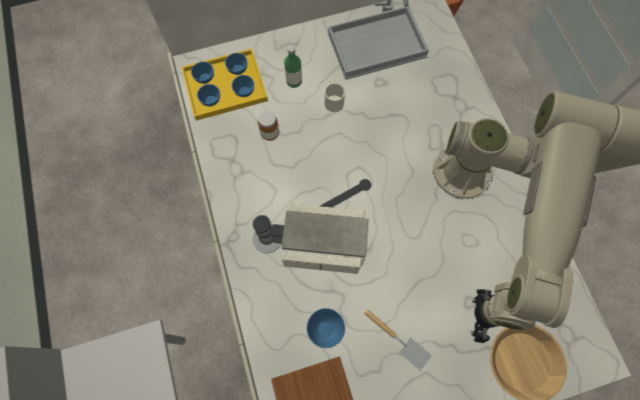

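```bash
python3 - <<'E'
from h import *
p,d=env.read_camera("top"); W=cloud("top",d)
for t in("larder_top","larder_case","strip_end","mug","bowl","jar","oil","spatula","panel_left","panel_right"):
    for r in env.outline_of("top",t)[:2]:
        m=r["mask"]; q=W[m]; q=q[np.isfinite(q[:,0])]
        if len(q)==0: print(t,r["conf"],r["xy"],"nod");continue
        rect=cv2.minAreaRect(q[:,:2].astype(np.float32))
        print(t,round(r["conf"],2),np.round(r["xy"]),"med",np.round(np.median(q,0),3),"rect",np.round(rect[0],3),np.round(rect[1],3),round(rect[2],1),m.sum(),"z",np.round(np.percentile(q[:,2],[5,95]),3))
E
```

```text
larder_top 0.57 [269. 192.] med [0.587 0.117 0.162] rect [0.615 0.128] [0.171 0.324] 66.9 4074 z [0.158 0.166]
larder_case 0.62 [292. 197.] med [0.584 0.069 0.137] rect [0.602 0.132] [0.237 0.261] 66.8 1634 z [0.076 0.141]
strip_end 0.83 [318. 229.] med [ 0.483 -0.033  0.002] rect [ 0.493 -0.029] [0.291 0.045] 14.0 756 z [-0.002  0.007]
mug 0.73 [437. 266.] med [ 0.377 -0.44   0.04 ] rect [ 0.372 -0.437] [0.105 0.078] 58.3 698 z [0.002 0.09 ]
bowl 0.83 [187. 167.] med [0.689 0.418 0.026] rect [0.691 0.416] [0.163 0.134] 61.3 1226 z [0.003 0.066]
bowl 0.4 [422. 179.] med [ 0.653 -0.366  0.117] rect [ 0.659 -0.376] [0.073 0.07 ] 52.7 592 z [0.029 0.124]
jar 0.67 [424. 180.] med [ 0.655 -0.368  0.116] rect [ 0.681 -0.387] [0.07 0.12] 61.7 641 z [0.006 0.124]
jar 0.52 [292. 200.] med [0.587 0.071 0.137] rect [0.616 0.126] [0.239 0.298] 67.4 1867 z [0.005 0.141]
oil 0.58 [486. 228.] med [ 0.5   -0.558  0.14 ] rect [ 0.506 -0.612] [0.065 0.142] 4.1 782 z [0.024 0.22 ]
spatula 0.94 [144. 240.] med [0.426 0.554 0.005] rect [0.451 0.498] [0.069 0.269] 27.7 798 z [-0.001  0.021]
spatula 0.73 [293. 198.] med [0.584 0.071 0.137] rect [0.596 0.115] [0.202 0.262] 67.0 1654 z [0.084 0.141]
panel_left 0.94 [247. 180.] med [0.623 0.196 0.137] rect [0.635 0.206] [0.076 0.263] 67.1 811 z [0.132 0.157]
panel_left 0.64 [424. 180.] med [ 0.653 -0.368  0.116] rect [ 0.658 -0.397] [0.073 0.113] 0.4 646 z [0.011 0.124]
panel_right 0.62 [290. 202.] med [0.555 0.037 0.136] rect [0.565 0.045] [0.049 0.263] 66.8 1054 z [0.044 0.141]
```

```bash
cat >> h.py <<'E'
def larder(W,around=None):
    "yaw & centre from stone top plane"
    m=(np.abs(W[...,2]-.162)<.006)&(W[...,0]>.38)&(W[...,0]<.9)&(np.abs(W[...,1])<.33)
    n,l,st,_=cv2.connectedComponentsWithStats(cv2.morphologyEx(m.astype(np.uint8),cv2.MORPH_OPEN,np.ones((5,5))))
    i=1+np.argmax(st[1:,4]); q=W[l==i][:,:2].astype(np.float32); return cv2.minAreaRect(q),len(q)
E
python3 - <<'E'
from h import *
for n in("top","scene"):
    p,d=env.read_camera(n); W=cloud(n,d)
    print(n,larder(W))
    # post
    m=(W[...,2]>.185)&(W[...,2]<.215)&(W[...,0]>.65)&(W[...,0]<.95)&(np.abs(W[...,1])<.2)
    q=W[m]; print("post",len(q),np.round(np.c_[q.min(0),q.max(0),q.mean(0)],3).tolist() if len(q) else "")
    # strip: dark px at counter height
    g=p.max(2); m=(g<75)&(np.abs(W[...,2])<.008)&(W[...,0]>.3)&(W[...,0]<.66)&(np.abs(W[...,1])<.15)
    nn,l,st,_=cv2.connectedComponentsWithStats(m.astype(np.uint8)); i=1+np.argmax(st[1:,4]); v,u=np.nonzero(l==i)
    q=np.array([atz(n,a,b,.002)[:2] for a,b in zip(u,v)])
    s=q[q[:,0]>.40] ; L=cv2.fitLine(s.astype(np.float32),cv2.DIST_HUBER,0,.01,.01).ravel(); a=np.arctan2(L[1],L[0])
    e=q[q[:,0]<.37]; print("strip",len(q),"yaw",(a+np.pi/2)%np.pi-np.pi/2,L[2:],"minx",q[:,0].min(),"end y",e[:,1].min(),e[:,1].max(), e[:,0].min())
    for t in("panel_left","panel_right"):
        r=env.outline_of(n,t)
        if r:
            m=r[0]["mask"]&(np.abs(W[...,2]-.137)<.005); q=W[m][:,:2].astype(np.float32); print(t,r[0]["conf"],len(q),cv2.minAreaRect(q))
E
```

```text
top (((0.5909104347229004, 0.11756289005279541), (0.13253749907016754, 0.27958524227142334), 66.91706085205078), 3828)
post 307 [[0.754, 0.814, 0.782], [0.007, 0.064, 0.035], [0.192, 0.209, 0.202]]
strip 645 yaw 0.21424103 [ 0.5095549  -0.02866094] minx 0.3552775195754451 end y -0.07822874679869604 -0.03769372263766067 0.3552775195754451
panel_left 0.58 668 ((0.6274079084396362, 0.19381998479366302), (0.028492242097854614, 0.2609013319015503), 66.58809661865234)
panel_right 0.57 774 ((0.5612873435020447, 0.03721847012639046), (0.030468204990029335, 0.2615897059440613), 66.79696655273438)
scene (((0.6539393067359924, 0.06288738548755646), (0.08852539211511612, 0.10485733300447464), 72.61040496826172), 481)
post 261 [[0.754, 0.812, 0.782], [0.005, 0.063, 0.035], [0.191, 0.212, 0.202]]
strip 284 yaw 0.20709193 [ 0.47889626 -0.035115  ] minx 0.35199910490305714 end y -0.07457761932962376 -0.04043992295604787 0.35199910490305714
panel_left 0.61 584 ((0.6277532577514648, 0.19316358864307404), (0.03215803951025009, 0.2633526921272278), 66.48471069335938)
panel_right 0.79 434 ((0.5604854226112366, 0.035567425191402435), (0.027117589488625526, 0.2601287066936493), 66.77334594726562)
```

```bash
python3 -m pendant '[{"travel":[-0.4,-0.1,0],"rot":[0,0,-0.053],"fingers":-1},{"travel":[-0.8,-0.2,0],"rot":[0,0,-0.053],"fingers":-1},{"travel":[-1,-0.22,0],"rot":[0,0,-0.053],"fingers":-1}]'
python3 -m pendant '[{"travel":[-0.4,-0.1,0],"rot":[0,0,0],"fingers":-1},{"travel":[-0.8,-0.2,0],"rot":[0,0,0],"fingers":-1},{"travel":[-1,-0.22,0],"rot":[0,0,0],"fingers":-1}]'
```

```text
clock: 1.25
tcp_pos: [0.3524, 0.4368, 0.2504]
orientation: [0.0, 0.201, 0.98, -0.0]
wrist_force: [-0.7, -0.1, -0.1]
finger_gap: 0.044
grip_force: 0.0
clock: 1.55
tcp_pos: [0.4533, 0.3649, 0.2504]
orientation: [0.001, 0.202, 0.979, -0.0]
wrist_force: [-0.6, 1.9, -0.0]
finger_gap: 0.0005
grip_force: 0.0
```

```bash
cat >> h.py <<'E'
from scipy.spatial.transform import Rotation as Ro
PIV=np.array([.784,.035])
def hand(yaw):
    "TCP in larder frame centred on the pivot (x along to post), and tool rotation"
    s=env.get_state(); w,x,y,z=s["orientation"]; R=Ro.from_quat([x,y,z,w]).as_matrix()
    c,sn=np.cos(yaw),np.sin(yaw); l=np.array([[c,sn],[-sn,c]])@(s["tcp_pos"][:2]-PIV); return s,R,l
def goal(yaw,lx,ly,z):
    "shift in tool units to put TCP at larder-frame spot for yaw"
    s,R,l=hand(yaw); c,sn=np.cos(yaw),np.sin(yaw)
    g=np.r_[PIV+np.array([[c,-sn],[sn,c]])@[lx,ly],z]; ty=np.degrees(np.arctan2(R[1,1],R[0,1]))
    print("t",round(s["clock"],2),"tcp",np.round(s["tcp_pos"],4),"larder-frame",np.round(l,4),"F",np.round(s["wrist_force"],2),"gap",round(s["finger_gap"],3))
    print("travel",np.round(R.T@(g-s["tcp_pos"])/.12,3),"rotz",round(-((np.degrees(yaw)+90-ty+180)%360-180)/60,3),"Rz",np.round(R[:,2],3))
E
python3 -c "
from h import *
goal(-.403,-.29,.1295,.134)"
```

```text
t 1.55 tcp [0.4533 0.3649 0.2504] larder-frame [-0.4336  0.1738] F [-0.62  1.88 -0.05] gap 0.001
travel [-1.197 -0.365  0.971] rotz -0.003 Rz [ 0.001 -0.    -1.   ]
```

```bash
python3 -m pendant '[{"travel":[-0.3,-0.05,0.25],"rot":[0,0,0],"fingers":-1},{"travel":[-0.6,-0.1,0.5],"rot":[0,0,0],"fingers":-1},{"travel":[-0.9,-0.15,0.8],"rot":[0,0,0],"fingers":-1},{"travel":[-1,-0.2,0.95],"rot":[0,0,0],"fingers":-1},{"travel":[-1,-0.2,0.95],"rot":[0,0,0],"fingers":-1}]'
python3 -c "
from h import *
goal(-.403,-.29,.1295,.134)
p,d=env.read_camera('top'); print(larder(cloud('top',d)))
goal(-.403,-.29,.1295,.134)"
```

```text
clock: 2.05
tcp_pos: [0.551, 0.2956, 0.1324]
orientation: [-0.003, 0.202, 0.979, -0.002]
wrist_force: [-0.2, 0.5, 0.4]
finger_gap: -0.0004
grip_force: 0.0
t 2.05 tcp [0.551  0.2956 0.1324] larder-frame [-0.3165  0.1483] F [-0.18  0.48  0.39] gap -0.0
travel [-0.221 -0.156 -0.014] rotz -0.004 Rz [-0.006 -0.003 -1.   ]
(((0.5911550521850586, 0.11734401434659958), (0.13216471672058105, 0.2800281345844269), 66.92948150634766), 3771)
t 2.1 tcp [0.5509 0.297  0.1346] larder-frame [-0.3171  0.1496] F [0.07 0.73 0.05] gap 0.0
travel [-0.227 -0.167  0.005] rotz -0.002 Rz [-0.004 -0.001 -1.   ]
```

```bash
python3 -m pendant '[{"travel":[-0.2,-0.12,0],"rot":[0,0,0],"fingers":-1},{"travel":[-0.225,-0.22,0],"rot":[0,0,0],"fingers":-1},{"travel":[-0.225,-0.245,0],"rot":[0,0,0],"fingers":-1},{"travel":[-0.225,-0.27,0],"rot":[0,0,0],"fingers":-1},{"travel":[-0.225,-0.295,0],"rot":[0,0,0],"fingers":-1},{"travel":[-0.225,-0.32,0],"rot":[0,0,0],"fingers":-1},{"travel":[-0.225,-0.345,0],"rot":[0,0,0],"fingers":-1},{"travel":[-0.225,-0.37,0],"rot":[0,0,0],"fingers":-1},{"travel":[-0.225,-0.395,0],"rot":[0,0,0],"fingers":-1},{"travel":[-0.225,-0.42,0],"rot":[0,0,0],"fingers":-1}]'
python3 -m pendant '[{"travel":[0,-0.025,0],"rot":[0,0,0],"fingers":-1},{"travel":[0,-0.05,0],"rot":[0,0,0],"fingers":-1},{"travel":[0,-0.075,0],"rot":[0,0,0],"fingers":-1}]'
python3 -c "
from h import *
p,d=env.read_camera('top'); (c,_,a),n=larder(cloud('top',d)); y=np.radians(a-90); print(c,y,n)
goal(y,-.29,.1295,.214)"
```

```text
clock: 3.1
tcp_pos: [0.5565, 0.2411, 0.1363]
orientation: [-0.0, 0.2, 0.98, 0.0]
wrist_force: [-0.2, 0.5, -0.5]
finger_gap: 0.0001
grip_force: 0.3
clock: 3.4
tcp_pos: [0.553, 0.2327, 0.1363]
orientation: [-0.0, 0.2, 0.98, 0.0]
wrist_force: [-0.3, 0.8, -0.2]
finger_gap: 0.0002
grip_force: 0.2
(0.5865512490272522, 0.10681191086769104) -0.3495244467385776 3740
t 3.45 tcp [0.5528 0.2323 0.1363] larder-frame [-0.2848  0.1062] F [-0.85 -0.03  0.24] gap 0.0
travel [ 0.054  0.191 -0.648] rotz -0.052 Rz [-0. -0. -1.]
```

```bash
python3 -m pendant '[{"travel":[0,-0.025,0],"rot":[0,0,0],"fingers":-1},{"travel":[0,-0.05,0],"rot":[0,0,0],"fingers":-1},{"travel":[0,-0.075,0],"rot":[0,0,0],"fingers":-1},{"travel":[0,-0.09,0],"rot":[0,0,0],"fingers":-1}]'
python3 -c "
from h import *
p,d=env.read_camera('top'); (c,_,a),n=larder(cloud('top',d)); y=np.radians(a-90); print(c,y,n)
goal(y,-.29,.1295,.214)"
```

```text
clock: 3.85
tcp_pos: [0.5487, 0.2227, 0.1363]
orientation: [0.0, 0.2, 0.98, -0.0]
wrist_force: [0.0, -0.4, 0.0]
finger_gap: 0.0001
grip_force: 0.0
(0.5814026594161987, 0.09011387825012207) -0.26535231100942414 3756
t 3.9 tcp [0.5487 0.2226 0.1363] larder-frame [-0.2763  0.1193] F [-0.49 -0.6   0.2 ] gap -0.0
travel [ 0.125  0.068 -0.647] rotz -0.132 Rz [-0. -0. -1.]
```

```bash
python3 -m pendant '[{"travel":[0,0,-0.41],"rot":[0,0,0],"fingers":-1},{"travel":[0,-0.15,-0.7],"rot":[0,0,0],"fingers":-1},{"travel":[-0.1,-0.55,-0.7],"rot":[0,0,0],"fingers":-1},{"travel":[-0.2,-0.95,-0.7],"rot":[0,0,0],"fingers":-1}]'
python3 -m pendant '[{"travel":[-0.15,-0.38,0],"rot":[0,0,0],"fingers":-1},{"travel":[-0.3,-0.76,0],"rot":[0,0,0],"fingers":-1},{"travel":[-0.4,-1,0],"rot":[0,0,-0.1],"fingers":-1}]'
python3 -m pendant '[{"travel":[-0.15,-0.38,0],"rot":[0,0,-0.13],"fingers":-1},{"travel":[-0.25,-0.76,0],"rot":[0,0,-0.27],"fingers":-1},{"travel":[-0.3,-0.95,0],"rot":[0,0,-0.4],"fingers":-1}]'
python3 -c "
from h import *
p,d=env.read_camera('top'); (c,s,a),n=larder(cloud('top',d)); y=np.radians(a-90); print(c,s,y,n, np.arctan2(.035-c[1],.784-c[0]))
goal(.13,-.29,-.1345,.134)"
```

```text
clock: 4.3
tcp_pos: [0.5269, 0.1084, 0.222]
orientation: [0.002, 0.199, 0.98, 0.0]
wrist_force: [0.3, -0.9, -0.6]
finger_gap: 0.0
grip_force: 0.0
clock: 4.6
tcp_pos: [0.5229, -0.0233, 0.2206]
orientation: [0.0, 0.149, 0.989, -0.0]
wrist_force: [0.2, -0.6, -0.7]
finger_gap: 0.0001
grip_force: 0.0
clock: 4.9
tcp_pos: [0.524, -0.1431, 0.2204]
orientation: [0.0, -0.062, 0.998, -0.0]
wrist_force: [0.5, 1.0, 0.0]
finger_gap: 0.0
grip_force: 0.0
(0.5744543075561523, 0.04871048033237457) (0.13198836147785187, 0.27979224920272827) -0.06488698785339911 3894 -0.06533642042554047
t 4.95 tcp [ 0.5241 -0.146   0.2202] larder-frame [-0.2811 -0.1457] F [ 0.43 -3.77  0.26] gap -0.0
travel [0.074 0.096 0.718] rotz -0.001 Rz [ 0.001 -0.003 -1.   ]
```

```bash
python3 -m pendant '[{"travel":[0.05,0.05,0.35],"rot":[0,0,0],"fingers":-1},{"travel":[0.074,0.15,0.72],"rot":[0,0,0],"fingers":-1},{"travel":[0.074,0.27,0.72],"rot":[0,0,0],"fingers":-1},{"travel":[0.074,0.3,0.72],"rot":[0,0,0],"fingers":-1},{"travel":[0.074,0.305,0.72],"rot":[0,0,0],"fingers":-1},{"travel":[0.074,0.305,0.72],"rot":[0,0,0],"fingers":-1},{"travel":[0.074,0.305,0.72],"rot":[0,0,0],"fingers":-1},{"travel":[0.074,0.283,0.72],"rot":[0,0,0],"fingers":-1},{"travel":[0.074,0.26,0.72],"rot":[0,0,0],"fingers":-1},{"travel":[0.074,0.237,0.72],"rot":[0,0,0],"fingers":-1}]'
python3 -m pendant '[{"travel":[0,-0.023,0],"rot":[0,0,0],"fingers":-1},{"travel":[0,-0.046,0],"rot":[0,0,0],"fingers":-1},{"travel":[0,-0.069,0],"rot":[0,0,0],"fingers":-1},{"travel":[0,-0.092,0],"rot":[0,0,0],"fingers":-1}]'
python3 -c "
from h import *
p,d=env.read_camera('top'); (c,s,a),n=larder(cloud('top',d)); print(c,s,a,n, 'yaw',np.arctan2(.035-c[1],.784-c[0]))
goal(.17,-.29,-.1345,.134)"
```

```text
clock: 5.95
tcp_pos: [0.5121, -0.1134, 0.1341]
orientation: [0.0, -0.06, 0.998, -0.0]
wrist_force: [0.8, -0.2, -0.4]
finger_gap: 0.0002
grip_force: 0.1
clock: 6.35
tcp_pos: [0.5132, -0.1241, 0.1338]
orientation: [0.0, -0.06, 0.998, 0.0]
wrist_force: [0.4, -0.1, 0.3]
finger_gap: 0.0001
grip_force: 0.2
(0.5769073963165283, 7.686018943786621e-05) (0.2798459827899933, 0.13172835111618042) 9.460143089294434 3634 yaw 0.16706356810626022
t 6.4 tcp [ 0.5134 -0.1245  0.1339] larder-frame [-0.2937 -0.1114] F [-0.06 -0.11  0.21] gap 0.0
travel [-0.041 -0.191 -0.001] rotz -0.048 Rz [ 0. -0. -1.]
```

```bash
python3 -m pendant '[{"travel":[0,-0.023,0],"rot":[0,0,0],"fingers":-1},{"travel":[0,-0.046,0],"rot":[0,0,0],"fingers":-1},{"travel":[0,-0.069,0],"rot":[0,0,0],"fingers":-1}]'
python3 -c "
from h import *
p,d=env.read_camera('top'); (c,s,a),n=larder(cloud('top',d)); y=np.arctan2(.035-c[1],.784-c[0]);print(c,s,a,n, 'yaw',y)
goal(y,-.29,-.1345,.134)"
```

```text
clock: 6.7
tcp_pos: [0.5141, -0.1321, 0.1338]
orientation: [-0.0, -0.06, 0.998, 0.0]
wrist_force: [-0.4, 0.0, 0.2]
finger_gap: -0.0002
grip_force: 0.0
(0.5772977471351624, -0.0005449503660202026) (0.27934393286705017, 0.13195963203907013) 9.812166213989258 3683 yaw 0.1702965102413985
t 6.75 tcp [ 0.5143 -0.1325  0.1339] larder-frame [-0.2942 -0.1194] F [-0.19 -0.47 -0.27] gap 0.0
travel [-0.042 -0.124 -0.001] rotz -0.048 Rz [ 0. -0. -1.]
```

```bash
python3 -m pendant '[{"travel":[0,-0.1,0],"rot":[0,0,0],"fingers":-1},{"travel":[0,-0.2,0],"rot":[0,0,0],"fingers":-1}]'
python3 -c "
from h import *
p,d=env.read_camera('top'); cv2.imwrite('pics/t2.png',cv2.resize(p[90:300,200:420],None,fx=2.7,fy=2.7)); (c,s,a),n=larder(cloud('top',d)); y=np.arctan2(.035-c[1],.784-c[0]);print(c,s,a,n, 'yaw',y)
for k in env.outline_of('top','strip_end')[:1]:
    v,u=np.nonzero(k['mask']); q=np.array([atz('top',a,b,.002)[:2] for a,b in zip(u,v)]); print(k['conf'],len(q),q.min(0),q.max(0),q.mean(0)); a=np.arctan2(*(PIV-q).T[::-1]); r=np.linalg.norm(PIV-q,axis=1)
    for lo in(.36,.40): print('strip',lo,a[r>lo].mean(),(a[r>lo].min()+a[r>lo].max())/2,r.max())
goal(y,-.29,-.1345,.134)
"
```

```text
clock: 6.95
tcp_pos: [0.5172, -0.1565, 0.1339]
orientation: [0.0, -0.06, 0.998, -0.0]
wrist_force: [0.1, 0.9, 0.2]
finger_gap: -0.0001
grip_force: 0.0
(0.5772384405136108, -0.000553622841835022) (0.2802641987800598, 0.131857767701149) 9.74348258972168 3834 yaw 0.17028934166188983
t 7.05 tcp [ 0.5176 -0.1578  0.1339] larder-frame [-0.2952 -0.1448] F [0.22 0.64 0.11] gap 0.0
travel [-0.039  0.088 -0.   ] rotz -0.05 Rz [ 0.001 -0.001 -1.   ]
```

View pics/t2.png

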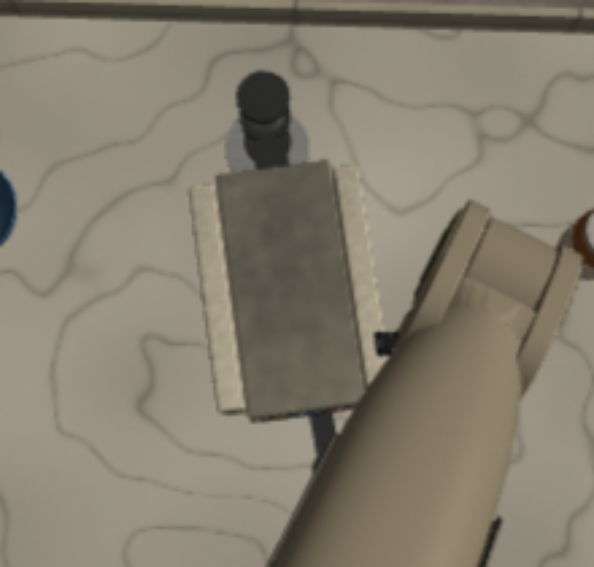

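```bash
python3 -c "
from h import *
for n in('top','scene'):
    p=cv2.imread(f'pics/{n}0.png'); d=np.load(f'{n}0.npy'); W=cloud(n,d); g=p.max(2)
    for th in(60,75,95):
        m=(g<th)&(np.abs(W[...,2])<.008)&(W[...,0]>.3)&(W[...,0]<.66)&(np.abs(W[...,1])<.15)
        k,l,st,_=cv2.connectedComponentsWithStats(m.astype(np.uint8)); i=1+np.argmax(st[1:,4]); v,u=np.nonzero(l==i)
        q=np.array([atz(n,a,b,.002)[:2] for a,b in zip(u,v)])-PIV; r=np.linalg.norm(q,axis=1); a=np.arctan2(-q[:,1],-q[:,0])
        print(n,th,len(q),'rmax',r.max().round(3),[(lo,round(a[(r>lo)&(r<lo+.03)].mean(),4),round(np.ptp(a[(r>lo)&(r<lo+.03)])*(lo+.015),3)) for lo in(.2,.25,.3,.33,.36,.4,.42)])
"
```

```text
top 60 615 rmax 0.44 [(0.2, np.float64(0.2289), np.float64(0.026)), (0.25, np.float64(0.229), np.float64(0.025)), (0.3, np.float64(0.2284), np.float64(0.025)), (0.33, np.float64(0.2283), np.float64(0.026)), (0.36, np.float64(0.2265), np.float64(0.025)), (0.4, np.float64(0.226), np.float64(0.041)), (0.42, np.float64(0.2267), np.float64(0.04))]
top 75 650 rmax 0.44 [(0.2, np.float64(0.226), np.float64(0.028)), (0.25, np.float64(0.2267), np.float64(0.027)), (0.3, np.float64(0.2259), np.float64(0.026)), (0.33, np.float64(0.2261), np.float64(0.027)), (0.36, np.float64(0.2255), np.float64(0.026)), (0.4, np.float64(0.2246), np.float64(0.042)), (0.42, np.float64(0.2248), np.float64(0.043))]
top 95 708 rmax 0.442 [(0.2, np.float64(0.228), np.float64(0.03)), (0.25, np.float64(0.2267), np.float64(0.03)), (0.3, np.float64(0.2266), np.float64(0.029)), (0.33, np.float64(0.2255), np.float64(0.03)), (0.36, np.float64(0.2266), np.float64(0.029)), (0.4, np.float64(0.2257), np.float64(0.044)), (0.42, np.float64(0.2262), np.float64(0.046))]Traceback (most recent call last):
  File "<string>", line 7, in <module>
    k,l,st,_=cv2.connectedComponentsWithStats(m.astype(np.uint8)); i=1+np.argmax(st[1:,4]); v,u=np.nonzero(l==i)
                                                                       ~~~~~~~~~^^^^^^^^^^
    return _wrapfunc(a, 'argmax', axis=axis, out=out, **kwds)
    return bound(*args, **kwds)
ValueError: attempt to get argmax of an empty sequence
```

```bash
python3 -m pendant '[{"travel":[0,0,-0.4],"rot":[0,0,0],"fingers":-1},{"travel":[0,0.15,-0.7],"rot":[0,0,0],"fingers":-1},{"travel":[0.05,0.55,-0.7],"rot":[0,0,-0.05],"fingers":-1},{"travel":[0.05,0.95,-0.7],"rot":[0,0,-0.05],"fingers":-1}]'
python3 -m pendant '[{"travel":[0,0.4,0],"rot":[0,0,0],"fingers":-1},{"travel":[0,0.8,0],"rot":[0,0,0],"fingers":-1},{"travel":[0,1,0],"rot":[0,0,0],"fingers":-1}]'
python3 -c "
from h import *
goal(.17,-.29,.1215,.134)
"
```

```text
clock: 7.45
tcp_pos: [0.4979, -0.0434, 0.2194]
orientation: [0.001, -0.085, 0.996, -0.0]
wrist_force: [0.7, 0.8, -0.2]
finger_gap: -0.0004
grip_force: 0.0
clock: 7.75
tcp_pos: [0.4756, 0.0777, 0.2181]
orientation: [-0.0, -0.087, 0.996, 0.001]
wrist_force: [-0.3, -0.4, 0.1]
finger_gap: -0.0003
grip_force: 0.0
t 7.75 tcp [0.4756 0.0777 0.2181] larder-frame [-0.2967  0.0942] F [-0.27 -0.43  0.09] gap -0.0
travel [-0.057  0.226  0.701] rotz 0.005 Rz [-0.     0.001 -1.   ]
```

```bash
python3 -m pendant '[{"travel":[-0.05,0.32,0.1],"rot":[0,0,0],"fingers":-1},{"travel":[-0.055,0.32,0.5],"rot":[0,0,0],"fingers":-1},{"travel":[-0.055,0.32,0.7],"rot":[0,0,0],"fingers":-1},{"travel":[-0.055,0.28,0.7],"rot":[0,0,0],"fingers":-1},{"travel":[-0.055,0.25,0.7],"rot":[0,0,0],"fingers":-1}]'
python3 -c "
from h import *
p,d=env.read_camera('top'); (c,s,a),n=larder(cloud('top',d)); y=np.arctan2(.035-c[1],.784-c[0]);print(c,s,a,n, 'yaw',y)
goal(.17,-.29,.1145,.134)
"
```

```text
clock: 8.25
tcp_pos: [0.4782, 0.1051, 0.1342]
orientation: [-0.0, -0.086, 0.996, 0.0]
wrist_force: [1.0, -0.3, 0.4]
finger_gap: 0.0003
grip_force: 0.0
(0.5769683122634888, -0.0005973652005195618) (0.2797848880290985, 0.13205596804618835) 9.696979522705078 3801 yaw 0.1702766396733041
t 8.3 tcp [0.4793 0.1046 0.1351] larder-frame [-0.2886  0.1201] F [0.9  0.42 0.24] gap -0.0
travel [ 0.012 -0.047  0.01 ] rotz 0.002 Rz [ 0.002 -0.    -1.   ]
```

```bash
python3 -m pendant '[{"travel":[0,-0.02,0],"rot":[0,0,0],"fingers":-1},{"travel":[0,-0.025,0],"rot":[0,0,0],"fingers":-1},{"travel":[0,-0.029,0],"rot":[0,0,0],"fingers":-1},{"travel":[0,-0.033,0],"rot":[0,0,0],"fingers":-1},{"travel":[0,-0.037,0],"rot":[0,0,0],"fingers":-1},{"travel":[0,-0.041,0],"rot":[0,0,0],"fingers":-1},{"travel":[0,-0.045,0],"rot":[0,0,0],"fingers":-1},{"travel":[0,-0.049,0],"rot":[0,0,0],"fingers":-1},{"travel":[0,-0.053,0],"rot":[0,0,0],"fingers":-1},{"travel":[0,-0.057,0],"rot":[0,0,0],"fingers":-1}]'
python3 -c "
from h import *
p,d=env.read_camera('top'); (c,s,a),n=larder(cloud('top',d)); y=np.arctan2(.035-c[1],.784-c[0]);print(c,s,a,n, 'yaw',y)
goal(y,-.29,.1145,.134)
"
```

```text
clock: 9.3
tcp_pos: [0.4793, 0.0988, 0.1339]
orientation: [-0.0, -0.086, 0.996, 0.0]
wrist_force: [0.0, 0.2, -0.6]
finger_gap: 0.0003
grip_force: 0.0
(0.5768269300460815, -0.0006483122706413269) (0.2792910039424896, 0.13196104764938354) 9.723272323608398 3772 yaw 0.17040152138668452
t 9.35 tcp [0.4793 0.0988 0.1339] larder-frame [-0.2894  0.1145] F [-0.5   0.74 -0.79] gap 0.0
travel [ 0.005  0.    -0.001] rotz 0.002 Rz [ 0.  0. -1.]
```

```bash
python3 -m pendant '[{"travel":[0,-0.005,0],"rot":[0,0,0],"fingers":-1},{"travel":[0,-0.01,0],"rot":[0,0,0],"fingers":-1},{"travel":[0,-0.015,0],"rot":[0,0,0],"fingers":-1},{"travel":[0,-0.02,0],"rot":[0,0,0],"fingers":-1},{"travel":[0,-0.025,0],"rot":[0,0,0],"fingers":-1}]'
python3 -c "
from h import *
p,d=env.read_camera('top'); (c,s,a),n=larder(cloud('top',d)); y=np.arctan2(.035-c[1],.784-c[0]);print(c,s,a,n, 'yaw',y)
goal(y,-.29,.1145,.134)
"
```

```text
clock: 9.85
tcp_pos: [0.4798, 0.0958, 0.1339]
orientation: [-0.0, -0.086, 0.996, 0.0]
wrist_force: [-0.4, 0.7, -0.5]
finger_gap: -0.0
grip_force: 0.1
(0.5773046016693115, -0.0013645216822624207) (0.28011220693588257, 0.1320706307888031) 9.972996711730957 3830 yaw 0.17415070566744556
t 9.9 tcp [0.4798 0.0958 0.1339] larder-frame [-0.289   0.1125] F [-0.27 -0.49 -0.86] gap 0.0
travel [ 0.008  0.016 -0.001] rotz -0.001 Rz [ 0.  0. -1.]
```

```bash
python3 -m pendant '[{"travel":[0,-0.005,0],"rot":[0,0,0],"fingers":-1},{"travel":[0,-0.01,0],"rot":[0,0,0],"fingers":-1},{"travel":[0,0.1,0],"rot":[0,0,0],"fingers":-1},{"travel":[0,0.1,-0.4],"rot":[0,0,0],"fingers":-1},{"travel":[0,0,-0.7],"rot":[0,0,0],"fingers":-1}]'
python3 -c "
from h import *
p,d=env.read_camera('top'); (c,s,a),n=larder(cloud('top',d)); y=np.arctan2(.035-c[1],.784-c[0]);print(c,s,a,n, 'yaw',y)
goal(.226,-.29,-.135,.214)
"
```

```text
clock: 10.4
tcp_pos: [0.4787, 0.0975, 0.2188]
orientation: [-0.001, -0.087, 0.996, 0.0]
wrist_force: [1.1, -0.8, 0.1]
finger_gap: -0.0002
grip_force: 0.0
(0.5780680179595947, -0.004726730287075043) (0.28060564398765564, 0.13192643225193024) 10.867011070251465 3827 yaw 0.1905708838918628
t 10.45 tcp [0.4826 0.0958 0.2252] larder-frame [-0.2801  0.1268] F [ 2.46 -0.97  4.04] gap 0.0
travel [-0.031 -2.183  0.098] rotz -0.05 Rz [ 0.009 -0.    -1.   ]
```

```bash
python3 -m pendant '[{"travel":[0,-0.4,0],"rot":[0,0,-0.05],"fingers":-1},{"travel":[0,-0.8,0],"rot":[0,0,-0.05],"fingers":-1},{"travel":[0,-1,0],"rot":[0,0,-0.05],"fingers":-1}]'
python3 -m pendant '[{"travel":[0,-0.4,0],"rot":[0,0,0],"fingers":-1},{"travel":[0,-0.8,0],"rot":[0,0,0],"fingers":-1},{"travel":[0,-1,0.1],"rot":[0,0,0],"fingers":-1}]'
python3 -m pendant '[{"travel":[0,-0.15,0.3],"rot":[0,0,0],"fingers":-1},{"travel":[0,-0.12,0.65],"rot":[0,0,0],"fingers":-1}]'
python3 -c "
from h import *
p,d=env.read_camera('top'); (c,s,a),n=larder(cloud('top',d)); y=np.arctan2(.035-c[1],.784-c[0]);print(c,s,a,n, 'yaw',y)
goal(.22,-.29,-.1145,.134)
"
```

```text
clock: 10.75
tcp_pos: [0.5012, -0.0242, 0.2181]
orientation: [0.001, -0.112, 0.994, -0.0]
wrist_force: [-0.1, 0.3, -0.1]
finger_gap: -0.0002
grip_force: 0.0
clock: 11.05
tcp_pos: [0.5292, -0.1424, 0.207]
orientation: [0.002, -0.111, 0.994, -0.001]
wrist_force: [-0.3, -0.3, 0.1]
finger_gap: 0.0001
grip_force: 0.0
clock: 11.25
tcp_pos: [0.533, -0.1562, 0.1282]
orientation: [0.003, -0.111, 0.994, -0.002]
wrist_force: [0.2, 0.5, -0.2]
finger_gap: -0.0002
grip_force: 0.0
(0.5786954760551453, -0.009682998061180115) (0.2793165147304535, 0.13201631605625153) 12.289413452148438 3755 yaw 0.2143005693349298
t 11.3 tcp [ 0.5272 -0.1521  0.1198] larder-frame [-0.2915 -0.1266] F [-2.86  2.89 -4.19] gap 0.0
travel [-0.012  0.101 -0.118] rotz 0.003 Rz [-0.008  0.004 -1.   ]
```

```bash
python3 -m pendant '[{"travel":[-0.01,0.095,-0.06],"rot":[0,0,0],"fingers":-1},{"travel":[-0.01,0.101,-0.06],"rot":[0,0,0],"fingers":-1},{"travel":[-0.01,0.097,-0.06],"rot":[0,0,0],"fingers":-1},{"travel":[-0.01,0.093,-0.06],"rot":[0,0,0],"fingers":-1}]'
python3 -c "
from h import *
p,d=env.read_camera('top'); (c,s,a),n=larder(cloud('top',d)); y=np.arctan2(.035-c[1],.784-c[0]);print(c,s,a,n, 'yaw',y)
goal(y,-.29,-.1145,.134)
"
```

```text
clock: 11.7
tcp_pos: [0.5307, -0.1422, 0.1375]
orientation: [0.002, -0.113, 0.994, -0.001]
wrist_force: [-0.4, -0.1, -0.3]
finger_gap: 0.0002
grip_force: 0.0
(0.5795314908027649, -0.010924525558948517) (0.28025397658348083, 0.13193465769290924) 12.485843658447266 3636 yaw 0.22093786678258556
t 11.75 tcp [ 0.5304 -0.1423  0.1371] larder-frame [-0.2863 -0.1175] F [-0.23 -0.61 -0.39] gap 0.0
travel [0.031 0.025 0.025] rotz 0.005 Rz [ 0.003 -0.001 -1.   ]
```

```bash
python3 -c "
from h import *
for i in range(5):
    t=env.get_state()['clock'];p,d=env.read_camera('top'); (c,s,a),n=larder(cloud('top',d)); y=np.arctan2(.035-c[1],.784-c[0]);print(t,'yaw',y,np.radians(a),n)
goal(y,-.29,-.1145,.134)
"
```

```text
11.75 yaw 0.2225759560716708 0.22079810867034608 3573
11.8 yaw 0.22270539247100962 0.22122228365296845 3606
11.85 yaw 0.22259107607083853 0.22095615063628546 3653
11.9 yaw 0.22362138476921362 0.2224315918144598 3585
11.95 yaw 0.22462020112535447 0.22349767184357533 3618
t 12.0 tcp [ 0.5292 -0.1423  0.1354] larder-frame [-0.2879 -0.1161] F [ 0.31  0.11 -0.25] gap -0.0
travel [0.018 0.014 0.011] rotz 0.0 Rz [ 0. -0. -1.]
```

```bash
python3 -m pendant '[{"travel":[0,0.003,0],"rot":[0,0,0],"fingers":-1},{"travel":[0,0.005,0],"rot":[0,0,0],"fingers":-1},{"travel":[0,0.0035,0],"rot":[0,0,0],"fingers":-1},{"travel":[0,0.002,0],"rot":[0,0,0],"fingers":-1},{"travel":[0,0.0005,0],"rot":[0,0,0],"fingers":-1}]'
python3 -c "
from h import *
for i in range(3):
    t=env.get_state()['clock'];p,d=env.read_camera('top'); (c,s,a),n=larder(cloud('top',d)); y=np.arctan2(.035-c[1],.784-c[0]);print(t,'yaw',y,np.radians(a),n)
goal(y,-.29,-.1145,.134)
"
```

```text
clock: 12.5
tcp_pos: [0.5291, -0.1422, 0.1351]
orientation: [0.0, -0.112, 0.994, 0.0]
wrist_force: [-0.1, 0.9, 0.0]
finger_gap: -0.0001
grip_force: 0.0
12.5 yaw 0.22898693201173567 0.22689013959817275 3614
12.55 yaw 0.22925153317806016 0.2283038453733277 3593
12.6 yaw 0.2299571419121471 0.22824542227691408 3550
t 12.65 tcp [ 0.5291 -0.1422  0.1351] larder-frame [-0.2886 -0.1145] F [ 0.42 -0.23  0.69] gap -0.0
travel [ 0.012 -0.     0.009] rotz -0.005 Rz [ 0.  0. -1.]
```

```bash
python3 -m pendant '[{"travel":[0,0,0],"rot":[0,0,0],"fingers":-1},{"travel":[0,0,0],"rot":[0,0,0],"fingers":-1}]'
python3 -c "
from h import *
for i in range(4):
    t=env.get_state()['clock'];p,d=env.read_camera('top'); (c,s,a),n=larder(cloud('top',d)); y=np.arctan2(.035-c[1],.784-c[0]);print(t,'yaw',y,np.radians(a),n)
goal(y,-.29,-.1145,.134)
"
```

```text
clock: 12.85
tcp_pos: [0.5291, -0.1422, 0.1351]
orientation: [0.0, -0.112, 0.994, 0.0]
wrist_force: [-0.4, 0.6, 0.4]
finger_gap: 0.0002
grip_force: 0.0
12.85 yaw 0.22873644065855392 0.22749223038636923 3620
12.9 yaw 0.2292550097603301 0.22776039406338341 3613
12.95 yaw 0.22842126170177263 0.22597717468697998 3595
13.0 yaw 0.22781486888598487 0.22505292463066798 3575
t 13.05 tcp [ 0.5291 -0.1421  0.1351] larder-frame [-0.2883 -0.115 ] F [-0.05  0.35  0.46] gap -0.0
travel [0.014 0.004 0.009] rotz -0.003 Rz [ 0.  0. -1.]
```

```bash
python3 -m pendant '[{"travel":[0,-0.1,0],"rot":[0,0,0],"fingers":-1},{"travel":[0,-0.4,0],"rot":[0,0,0],"fingers":-1},{"travel":[0,-0.5,-0.3],"rot":[0,0,0],"fingers":-1},{"travel":[0,-0.5,-0.7],"rot":[0,0,0],"fingers":-1},{"travel":[0,-0.5,-1],"rot":[0,0,0],"fingers":-1}]'
python3 -c "
from h import *
for i in range(3):
    t=env.get_state()['clock'];p,d=env.read_camera('top'); (c,s,a),n=larder(cloud('top',d)); y=np.arctan2(.035-c[1],.784-c[0]);print(t,'yaw',y,np.radians(a),n)
goal(y,-.29,-.1145,.134)
"
```

```text
clock: 13.55
tcp_pos: [0.5429, -0.2024, 0.2573]
orientation: [0.001, -0.112, 0.994, -0.0]
wrist_force: [1.1, -1.5, -0.4]
finger_gap: -0.0003
grip_force: 0.0
13.55 yaw 0.22833026567957862 0.22696071336705986 3777
13.6 yaw 0.22791747351691044 0.22711552625017753 3845
13.65 yaw 0.22786954258621014 0.22844304547455477 3794
t 13.7 tcp [ 0.5442 -0.2024  0.2582] larder-frame [-0.2873 -0.1771] F [ 0.61 -0.56 -0.47] gap 0.0
travel [0.03  0.526 1.033] rotz -0.003 Rz [ 0.006 -0.003 -1.   ]
```

```bash
W='x'; python3 -m pendant '[{"travel":[0,-0.3,0],"rot":[0,0,0],"fingers":-1},{"travel":[0,-0.6,0],"rot":[0,0,0],"fingers":-1},{"travel":[0,-0.9,0],"rot":[0,0,0],"fingers":-1},{"travel":[0,-0.9,0],"rot":[0,0,0],"fingers":-1},{"travel":[0,-0.9,0],"rot":[0,0,0],"fingers":-1},{"travel":[0,-0.9,0],"rot":[0,0,0],"fingers":-1},{"travel":[0,-0.9,0],"rot":[0,0,0],"fingers":-1},{"travel":[0,-0.9,0],"rot":[0,0,0],"fingers":-1}]' | head -2
python3 -c "
from h import *
p,d=env.read_camera('top'); cv2.imwrite('pics/t3.png',p); (c,s,a),n=larder(cloud('top',d)); y=np.arctan2(.035-c[1],.784-c[0]);print('yaw',y,np.radians(a),n)
W=cloud('top',d); g=p.max(2); m=(g<75)&(np.abs(W[...,2])<.008)&(W[...,0]>.3)&(W[...,0]<.45)&(np.abs(W[...,1])<.15)
v,u=np.nonzero(m); q=np.array([atz('top',a,b,.002)[:2] for a,b in zip(u,v)]); 
if len(q): print(len(q),np.arctan2(.035-q[:,1],.784-q[:,0]).mean())
"
```

```text
clock: 14.5
tcp_pos: [0.5666, -0.305, 0.2553]
yaw 0.22698618548766925 0.22860921008181892 3832
240 0.2257328019763305
```

View pics/t3.png

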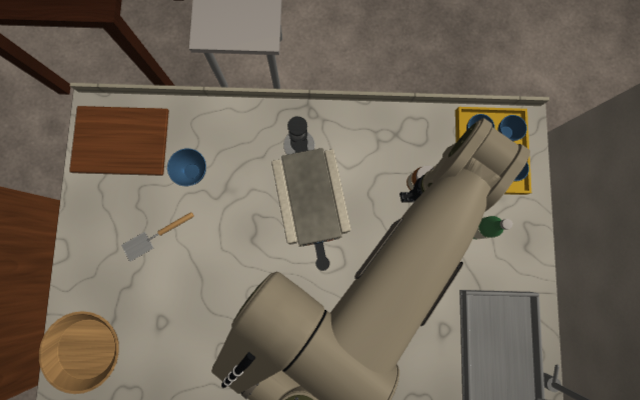

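The picture shows the larder (centre 313,196) in line with the strip, whose round end is at (322,263). The arm is clear of it, and I'll wait out the hold time.

```bash
R() { :; }
python3 -m pendant '[{"travel":[0,0,0],"rot":[0,0,0],"fingers":-1},{"travel":[0,0,0],"rot":[0,0,0],"fingers":-1},{"travel":[0,0,0],"rot":[0,0,0],"fingers":-1},{"travel":[0,0,0],"rot":[0,0,0],"fingers":-1},{"travel":[0,0,0],"rot":[0,0,0],"fingers":-1},{"travel":[0,0,0],"rot":[0,0,0],"fingers":-1},{"travel":[0,0,0],"rot":[0,0,0],"fingers":-1},{"travel":[0,0,0],"rot":[0,0,0],"fingers":-1},{"travel":[0,0,0],"rot":[0,0,0],"fingers":-1},{"travel":[0,0,0],"rot":[0,0,0],"fingers":-1}]' | head -1
python3 -m pendant '[{"travel":[0,0,0],"rot":[0,0,0],"fingers":-1},{"travel":[0,0,0],"rot":[0,0,0],"fingers":-1},{"travel":[0,0,0],"rot":[0,0,0],"fingers":-1},{"travel":[0,0,0],"rot":[0,0,0],"fingers":-1},{"travel":[0,0,0],"rot":[0,0,0],"fingers":-1},{"travel":[0,0,0],"rot":[0,0,0],"fingers":-1},{"travel":[0,0,0],"rot":[0,0,0],"fingers":-1},{"travel":[0,0,0],"rot":[0,0,0],"fingers":-1},{"travel":[0,0,0],"rot":[0,0,0],"fingers":-1},{"travel":[0,0,0],"rot":[0,0,0],"fingers":-1}]' | head -1
python3 -m pendant '[{"travel":[0,0,0],"rot":[0,0,0],"fingers":-1},{"travel":[0,0,0],"rot":[0,0,0],"fingers":-1},{"travel":[0,0,0],"rot":[0,0,0],"fingers":-1},{"travel":[0,0,0],"rot":[0,0,0],"fingers":-1},{"travel":[0,0,0],"rot":[0,0,0],"fingers":-1},{"travel":[0,0,0],"rot":[0,0,0],"fingers":-1},{"travel":[0,0,0],"rot":[0,0,0],"fingers":-1},{"travel":[0,0,0],"rot":[0,0,0],"fingers":-1},{"travel":[0,0,0],"rot":[0,0,0],"fingers":-1},{"travel":[0,0,0],"rot":[0,0,0],"fingers":-1}]' | head -1
python3 -m pendant '[{"travel":[0,0,0],"rot":[0,0,0],"fingers":-1},{"travel":[0,0,0],"rot":[0,0,0],"fingers":-1},{"travel":[0,0,0],"rot":[0,0,0],"fingers":-1},{"travel":[0,0,0],"rot":[0,0,0],"fingers":-1},{"travel":[0,0,0],"rot":[0,0,0],"fingers":-1},{"travel":[0,0,0],"rot":[0,0,0],"fingers":-1},{"travel":[0,0,0],"rot":[0,0,0],"fingers":-1},{"travel":[0,0,0],"rot":[0,0,0],"fingers":-1},{"travel":[0,0,0],"rot":[0,0,0],"fingers":-1},{"travel":[0,0,0],"rot":[0,0,0],"fingers":-1}]' | head -1
python3 -c "
from h import *
p,d=env.read_camera('top'); (c,s,a),n=larder(cloud('top',d)); y=np.arctan2(.035-c[1],.784-c[0]);print('yaw',y,np.radians(a),n)
if abs(y-.226)<.015: print(env.hand_in())
"
```

```text
clock: 15.55
clock: 16.55
clock: 17.55
clock: 18.55
yaw 0.2274767960320631 0.22714165851837392 3889
the job is handed in; nothing more can be done
None
```

The larder stands in line over the strip, measured at 0.227 rad against the strip's 0.226. It was untouched and still for about 5 s before I handed the job in at about 18.6 s.

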